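# Open the push-and-turn cap of the rectangular jug in a pottery studio

## Robot

A 6-joint arm with a two-finger parallel gripper is mounted at the origin on the work surface. World frame = base frame: x ahead of the robot, y to its left, z up, the work surface at z = 0. Lengths are in m, angles in rad, forces in N, time in s.
With the tool pointing down it reaches from about 0.425 to 0.95 m from the base axis. Payload 3.5 kg.
Tool frame: the origin (TCP) lies on the mounting face of the last link; the fingertips stand 173 mm ahead of it and the grasp point (between the pads) lies 155 mm ahead of it; z points along the fingers, x is the direction in which the jaws open and shut, and the axes are right-handed (so a half turn about z gives the same grasp; the last joint's range is limited). The gripper opens to 85 mm and grips with 20 to 120 N. Pads are 22 mm wide; open, the fingers measure 114 mm over their backs; the gripper's body (76 mm by 85 mm) begins 54 mm behind the grasp point. The pads swing forward as they close: fully open they stand 13 mm farther back than shut.
Start: joints at [1.169, 0.286, 1.577, -0, 1.279, -0.15], TCP at [0.168, 0.654, 0.405] pointing down, gripper open.
Joint ranges: [-2.77, 2.77], [-0.9, 2.22], [0.21, 2.48], [-1.53, 4.67], [0.24, 2.81], [-2.84, 2.84]. Speed limits (rad/s): [2.79, 2.79, 3.14, 3.14, 3.14, 3.14].

## Interface

Orientations are given as a unit quaternion [x, y, z, w].
In Python, from plant import get_state, read_camera, sign_off gives the robot as it stands.
- The arm moves only by the shell command python3 -m jog 'ROWS' [FORCE]. ROWS is JSON, a list of rows, each an object of numbers: "grip": the closure, from 0 (fully open) to 1 (shut); "x", "y", "z": the shift along the tool's x, y, z in mm; "rx", "ry", "rz": the turn, a rotation vector about the tool's x, y, z in degrees. A call has 1 to 8 rows; each row shifts and turns the commanded pose from where the row before left it, along the tool's axes as they then stand; what a row does not reach is not made up. A row lasts 1/12 s, in which the tool goes at most 41.7 mm and 7.16 degrees, less where a joint would pass 70% of its speed; a pose out of reach is approached as far as the arm can. A call with a gripper value outside its range is refused whole. The fingers move at their own pace and stop on an object; FORCE is the grip in N (left out, the last holds). Time passes only in rows, so rows that do not move let the fingers close. It gives the time, the measured TCP pose, the force and the opening at its end, in the units of the state.
- get_state(): the state, without advancing time (a new reading comes with each control period).
- read_camera(name): name is "scene" or "top" or "wrist"; returns a dict with "frame" (480x640x3 uint8, red, green, blue), "intrinsics" (3x3 intrinsics, pixels), "R" (3x3) and "t" (3): a world point X has camera coordinates R X + t. Camera axes: x right, y down, z forward; pixel columns grow to the right and rows downward; lengths in m; the calibration is good to about 2 mm. A picture is of the moment at which its call begins. There is no depth.
- sign_off(): hands the job in, once; it reports no verdict.
The state is a dict: "time": time; "qpos": joint angles; "dq": joint speeds; "joint_efforts": joint torques, N m; "eef_pos": TCP position; "tcp_rot": TCP orientation; "contact_force": force on the tool from outside, world axes, zero at the start; "wrist_torque": the same for the moment, N m; "opening": opening from 0.0 (shut) to 1.0 (fully open).
Only numpy, scipy, OpenCV 4.12 (cv2) and the standard library are available. Lean on these libraries where they do the work, as an engineer would, in place of code of your own. Each camera call takes 0.05 s, during which the arm holds its last target.

## Task

Open the child-resistant cap of the rectangular jug with the strap handle: push the cap down hard, turn it anticlockwise about a quarter turn while it is down, then let go so that it springs up, unlocked. Leave the round jug's cap alone.

Things in the scene. Friction and masses are not known exactly. Their poses are not given: they have to be found in the camera images.
- cap_bar (a point): Centre of the bar on the rectangular jug's cap (jug fixed, white, 140 x 80 mm; cap over one end, strap handle at the other). Black cap: cylinder 64 wide, 32 high; on its flat top an upright bar 56 long, 16 thick, 30 high. Point: on the turning axis, half-way up the bar, 15 mm above the flat top, z 205 mm shut. x along the bar (shut: towards the handle), z up. Nothing else this high within 45 mm.
- cap_turn (a joint): Turn of that cap in rad: 0 shut, growing anticlockwise seen from above, end stop at 1.4 (80 degrees). Locked (about 0.1 of play) unless the cap is held down; past 1.0 it is clear of the lock. Friction 0.05 N m.
- cap_lift (a joint): Height of that cap in m: 0 shut, negative pushed down (unlocks below -0.006, bottom stop -0.013, turn it at about -0.009), +0.012 sprung up, open. Its spring pushes up with 8.4 N at 0, 15 N at -0.009. It cannot rise above 0 until turned past 1.0 rad; then it rises by itself when let go.
- rcap_bar (a point): Centre of the bar of the same kind of cap on the other jug, which is round (white, fixed, 110 mm across, no handle, cap at its middle). Same cap size, height and axes. Leave it alone.
Mind the look-alikes: they are no part of the job. Leave any blue or green look-alike of the part that bears cap_bar alone.

How it is judged:
On the way:
1. the rectangular jug's cap is pushed down while still shut (value of joint cap_lift below -0.005 m and value of joint cap_turn below 0.3 rad), for 0.1 s.
At the end, for the whole second after the job is handed in: The rectangular jug's cap is turned at least 0.9 rad anticlockwise from shut and stands sprung up at least 8 mm above its shut height (value of joint cap_turn above 0.9 rad and value of joint cap_lift above 0.008 m); the robot touches nothing.
It fails at once if the round jug's cap is pushed down or moved by more than 4 mm (distance of rcap_bar from where it was at the start of the episode above 0.004 m).
It also fails if it takes over 35 s, if anything falls off the work surface, if the arm or the gripper's body presses on something with over 40 N, if the wrist force passes 120 N, or if a joint passes its speed limit or range.

## Working session

There is one attempt and no reset: what is moved stays moved. The work goes in short steps, Python scripts to look and compute and a shell command to move; the robot and the scene stay as the last step left them, time stands still between calls to the robot, and variables do not carry over. Pictures are saved under pics/ and viewed, and the job is handed in when it is done.

```bash
mkdir -p pics; ls; python3 - <<'E'
from plant import get_state, read_camera
import cv2
for n in ["scene","top","wrist"]:
    c=read_camera(n); cv2.imwrite(f"pics/{n}0.png",c["frame"][:,:,::-1]); print(n,c["intrinsics"],c["R"],c["t"])
print(get_state())
E
```

```text
pics
scene [[564.77366142   0.         321.92895122]
 [  0.         564.77366142 240.66115796]
 [  0.           0.           1.        ]] [[ 0.95634821  0.2921334  -0.00749445]
 [ 0.27670989 -0.91350737 -0.29822125]
 [-0.09396663  0.28312957 -0.95446735]] [-0.50070433 -0.16161403  1.69622709]
top [[589.98325777   0.         327.54826204]
 [  0.         589.98325777 239.04025963]
 [  0.           0.           1.        ]] [[-0.02893883 -0.99934569 -0.02169655]
 [-0.99735732  0.03031472 -0.06602576]
 [ 0.06664028  0.0197285  -0.99758201]] [-0.01771615  0.51916192  1.41996576]
wrist [[359.04420568   0.         320.17962883]
 [  0.         359.04420568 234.11307443]
 [  0.           0.           1.        ]] [[ 0.24863695  0.96859389 -0.00235359]
 [ 0.91912805 -0.23517111  0.31606672]
 [ 0.30558679 -0.08074911 -0.94873405]] [-0.67383935 -0.04117183  0.38141232]
{'time': 0.15, 'qpos': array([ 1.16900021e+00,  2.86989707e-01,  1.57783946e+00, -5.15059082e-06,
        1.27862256e+00, -1.49974551e-01]), 'dq': array([ 8.93369412e-04, -1.92974317e-03, -3.67376685e-03, -3.46088726e-03,
        3.05183008e-03,  9.24969113e-05]), 'joint_efforts': array([-1.69801410e-04, -4.06608224e+01, -2.93140376e+01, -1.48235281e-04,
        4.01531579e-03, -1.27215964e-05]), 'eef_pos': array([0.16806595, 0.65353896, 0.40364696]), 'tcp_rot': array([ 7.90305626e-01,  6.12712130e-01, -8.10265952e-04,  4.55535405e-04]), 'contact_force': array([ 0.21475522, -0.51558402,  0.39757836]), 'wrist_torque': array([-0.05660591,  0.02528965,  0.01995439]), 'opening': 0.9993973190687379}
```

View pics/scene0.png

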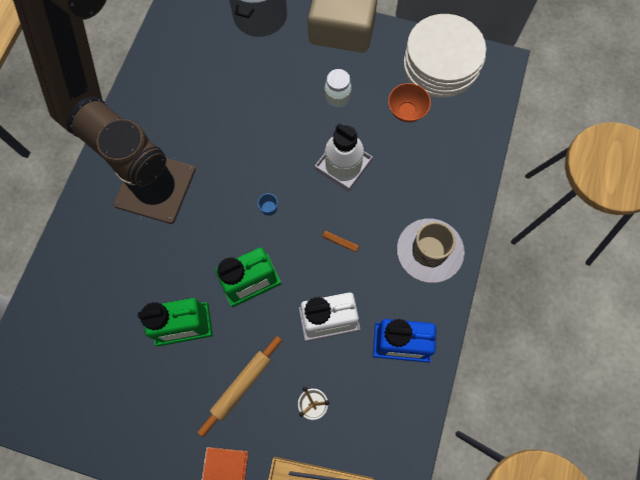

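View pics/top0.png

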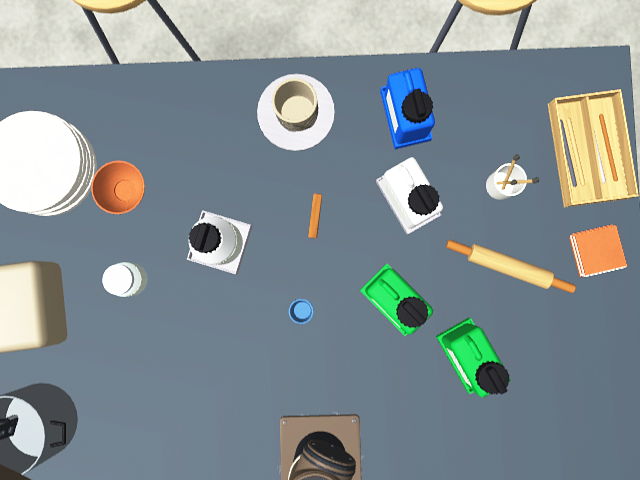

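View pics/wrist0.png

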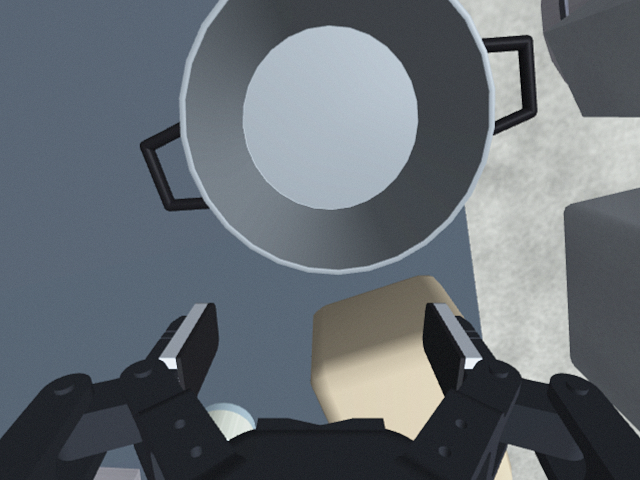

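White rectangular jug: cap at scene (318,310) and top (424,200). Look-alikes, scene / top pixels:
- blue jug: (399,333) / (417,106)
- green jugs: (231,271) / (411,312) and (154,315) / (491,378)
- round white jug: (345,136) / (205,238)

My choice is the white one with the strap handle. Next I'll check it in a close crop.

```bash
cat > h.py <<'E'
import numpy as np
def ray(c,u,v,z):
    K,R,t=c["intrinsics"],np.array(c["R"]),np.array(c["t"])
    o=-R.T@t; d=R.T@np.linalg.inv(K)@np.array([u,v,1.]); return o+d*(z-o[2])/d[2]
def proj(c,X):
    p=np.array(c["intrinsics"])@(np.array(c["R"])@X+np.array(c["t"])); return p[:2]/p[2]
E
python3 - <<'E'
from plant import read_camera
import cv2,numpy as np
from h import *
out=[]
for n,(u,v) in dict(top=(424,200),scene=(318,310)).items():
    c=read_camera(n);f=c["frame"]
    m=(f.max(2)<60).astype(np.uint8)
    m2=np.zeros_like(m);m2[v-25:v+25,u-25:u+25]=m[v-25:v+25,u-25:u+25]
    cs,_=cv2.findContours(m2,0,2);k=max(cs,key=cv2.contourArea)
    (cx,cy),r=cv2.minEnclosingCircle(k);M=cv2.moments(k)
    print(n,cx,cy,r,M['m10']/M['m00'],M['m01']/M['m00'],ray(c,cx,cy,.18))
    a=f[v-37:v+38,u-50:u+50,::-1].astype(float)
    a=np.clip(255*(a/255)**.5,0,255).astype(np.uint8)
    out.append(cv2.resize(a,(800,600),interpolation=cv2.INTER_CUBIC)[:, :])
o=np.hstack([cv2.resize(x,(400,300)) for x in out])
cv2.imwrite("pics/crop1.png",o);cv2.imwrite("pics/crop2.png",out[0]);
E
```

```text
top 423.09210205078125 199.12631225585938 15.581405639648438 423.06676744771977 199.28269085411944 [ 0.58763487 -0.24522035  0.18      ]
scene 317.0201110839844 310.32305908203125 13.7150297164917 317.35953565505804 310.29618573797677 [ 0.58759157 -0.24664     0.18      ]
```

View pics/crop1.png

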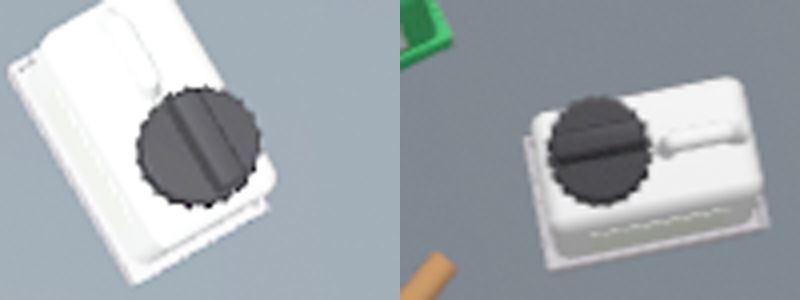

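View pics/crop2.png

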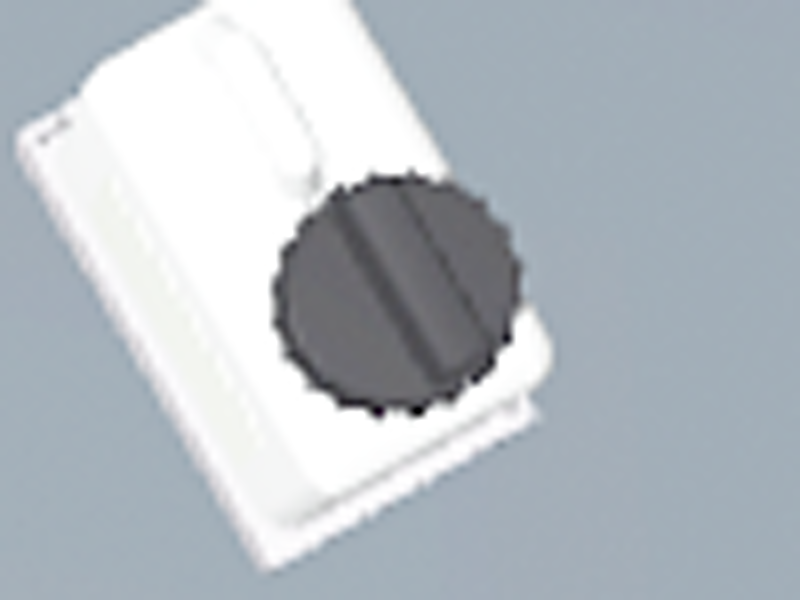

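The crop confirms it: a white rectangular jug with its strap handle up-left of the cap, and the bar lying along the jug towards the handle. Now I'll measure position and yaw, and raise the arm.

```bash
python3 - <<'E'
from plant import read_camera
from h import *
c=read_camera("top");s=read_camera("scene")
p=lambda x,y:(374+(x+.5)/8-.5,163+(y+.5)/8-.5)
def yaw(a,b,z):
    A=ray(c,*p(*a),z);B=ray(c,*p(*b),z);d=A-B;return np.degrees(np.arctan2(d[1],d[0]))
print(yaw((405,190),(490,335),.22),yaw((340,205),(435,385),.19),yaw((345,0),(445,170),.15),yaw((20,150),(265,570),.0))
for z in (.17,.18,.19): print(z,ray(c,423.1,199.1,z),ray(s,317.0,310.3,z))
print("round",ray(c,205,238,.2),"handle",ray(c,*p(210,20),.16))
E
python3 -m jog '[{"z":-30},{"z":-40},{"x":-6,"y":39,"rz":3.4},{"x":-6,"y":39,"rz":3.4},{"x":-6,"y":39,"rz":3.4},{"x":-6,"y":39,"rz":3.4},{"x":-6,"y":39,"rz":3.4},{"x":-6,"y":39,"rz":3.4}]'
```

```text
27.922702425370606 25.421182210614855 27.97219536898299 28.058842164967977
0.17 [ 0.58899062 -0.24668624  0.17      ] [ 0.5868389  -0.24490505  0.17      ]
0.18 [ 0.58769152 -0.24523962  0.18      ] [ 0.58752691 -0.24659941  0.18      ]
0.19 [ 0.58639242 -0.24379299  0.19      ] [ 0.58821492 -0.24829377  0.19      ]
round [0.51635412 0.22472267 0.2       ] handle [ 0.66741683 -0.19997182  0.16      ]$[0]: bad value
```

```bash
python3 -m jog '[{"grip":0,"x":0,"y":0,"z":-30,"rx":0,"ry":0,"rz":0},{"grip":0,"x":0,"y":0,"z":-40,"rx":0,"ry":0,"rz":0}]'; python3 -m jog --help | head -20
```

```text
time: 0.52
eef_pos: [0.168, 0.6533, 0.4693]
tcp_rot: [0.79, 0.613, -0.005, 0.003]
contact_force: [-0.1, 1.1, 0.5]
opening: 1.003invalid input: not JSON, or not a number
```

```bash
python3 -m jog '[{"grip":0.4,"x":-6,"y":39,"z":0,"rx":0,"ry":0,"rz":3.4},{"grip":0.4,"x":-6,"y":39,"z":0,"rx":0,"ry":0,"rz":3.4},{"grip":0.4,"x":-6,"y":39,"z":0,"rx":0,"ry":0,"rz":3.4},{"grip":0.4,"x":-6,"y":39,"z":0,"rx":0,"ry":0,"rz":3.4},{"grip":0.4,"x":-6,"y":39,"z":0,"rx":0,"ry":0,"rz":3.4},{"grip":0.4,"x":-6,"y":39,"z":0,"rx":0,"ry":0,"rz":3.4},{"grip":0.4,"x":-6,"y":39,"z":0,"rx":0,"ry":0,"rz":3.4},{"grip":0.4,"x":-6,"y":39,"z":0,"rx":0,"ry":0,"rz":3.4}]' 60
```

```text
time: 1.18
eef_pos: [0.4255, 0.4726, 0.4747]
tcp_rot: [0.913, 0.408, 0.0, -0.0]
contact_force: [-0.5, -0.7, -0.5]
opening: 0.598
```

```bash
python3 -m jog '[{"grip":0.4,"x":-6,"y":39,"z":0,"rx":0,"ry":0,"rz":3.4},{"grip":0.4,"x":-6,"y":39,"z":0,"rx":0,"ry":0,"rz":3.4},{"grip":0.4,"x":-6,"y":39,"z":0,"rx":0,"ry":0,"rz":3.4},{"grip":0.4,"x":-6,"y":39,"z":0,"rx":0,"ry":0,"rz":3.4},{"grip":0.4,"x":-6,"y":39,"z":0,"rx":0,"ry":0,"rz":3.4},{"grip":0.4,"x":-6,"y":39,"z":0,"rx":0,"ry":0,"rz":3.4},{"grip":0.4,"x":-6,"y":39,"z":0,"rx":0,"ry":0,"rz":3.4},{"grip":0.4,"x":-6,"y":39,"z":0,"rx":0,"ry":0,"rz":3.4}]' 60
```

```text
time: 1.85
eef_pos: [0.5702, 0.1953, 0.4748]
tcp_rot: [0.983, 0.182, 0.0, 0.0]
contact_force: [0.4, -0.7, -0.1]
opening: 0.602
```

```bash
python3 -m jog '[{"grip":0.4,"x":-6,"y":39,"z":0,"rx":0,"ry":0,"rz":3.4},{"grip":0.4,"x":-6,"y":39,"z":0,"rx":0,"ry":0,"rz":3.4},{"grip":0.4,"x":-6,"y":39,"z":0,"rx":0,"ry":0,"rz":3.4},{"grip":0.4,"x":-6,"y":39,"z":0,"rx":0,"ry":0,"rz":3.4},{"grip":0.4,"x":-6,"y":39,"z":0,"rx":0,"ry":0,"rz":3.4},{"grip":0.4,"x":-6,"y":39,"z":0,"rx":0,"ry":0,"rz":3.4},{"grip":0.4,"x":-6,"y":39,"z":0,"rx":0,"ry":0,"rz":3.4},{"grip":0.4,"x":-6,"y":39,"z":0,"rx":0,"ry":0,"rz":3.4}]' 60
```

```text
time: 2.52
eef_pos: [0.5721, -0.1175, 0.4748]
tcp_rot: [0.999, -0.054, 0.0, 0.0]
contact_force: [0.3, -0.3, -0.2]
opening: 0.599
```

```bash
python3 -m jog '[{"grip":0.4,"x":0,"y":0,"z":0,"rx":0,"ry":0,"rz":7},{"grip":0.4,"x":0,"y":0,"z":0,"rx":0,"ry":0,"rz":7},{"grip":0.4,"x":0,"y":0,"z":0,"rx":0,"ry":0,"rz":7},{"grip":0.4,"x":0,"y":0,"z":0,"rx":0,"ry":0,"rz":7},{"grip":0.4,"x":0,"y":0,"z":0,"rx":0,"ry":0,"rz":7},{"grip":0.4,"x":0,"y":0,"z":0,"rx":0,"ry":0,"rz":7},{"grip":0.4,"x":0,"y":0,"z":0,"rx":0,"ry":0,"rz":7},{"grip":0.4,"x":0,"y":0,"z":0,"rx":0,"ry":0,"rz":7}]' 60
cat >> h.py <<'E'
def need(X,yaw):
    from plant import get_state
    from scipy.spatial.transform import Rotation as Ro
    s=get_state();R=Ro.from_quat(s["tcp_rot"]);d=R.inv().apply(np.array(X)-s["eef_pos"])
    x=R.as_matrix()[:,0];y=np.degrees(np.arctan2(x[1],x[0]))
    print("shift mm",(d*1000).round(1),"rz",round(y-yaw,2),"eef",s["eef_pos"].round(4),"q6",s["qpos"][5].round(2),"z-axis",R.as_matrix()[:,2].round(3),"F",s["contact_force"].round(1),"M",s["wrist_torque"].round(2),"op",round(s["opening"],3),"t",s["time"])
E
python3 -c "
from h import *
need([.5876,-.246,.42],-62)"
```

```text
time: 3.18
eef_pos: [0.5724, -0.1156, 0.4748]
tcp_rot: [0.855, -0.518, 0.0, 0.0]
contact_force: [0.1, -0.0, 0.3]
opening: 0.601
shift mm [122.6  47.   54.8] rz -0.38 eef [ 0.5724 -0.1156  0.4748] q6 0.72 z-axis [ 0. -0. -1.] F [ 0.1 -0.   0.3] M [0.   0.02 0.03] op 0.601 t 3.1833
```

```bash
python3 -m jog '[{"grip":0.4,"x":32,"y":12,"z":0,"rx":0,"ry":0,"rz":0},{"grip":0.4,"x":32,"y":12,"z":0,"rx":0,"ry":0,"rz":0},{"grip":0.4,"x":32,"y":12,"z":0,"rx":0,"ry":0,"rz":0},{"grip":0.4,"x":27,"y":11,"z":0,"rx":0,"ry":0,"rz":-0.4},{"grip":0.4,"x":0,"y":0,"z":30,"rx":0,"ry":0,"rz":0},{"grip":0.4,"x":0,"y":0,"z":24,"rx":0,"ry":0,"rz":0},{"grip":0.4,"x":0,"y":0,"z":0,"rx":0,"ry":0,"rz":0}]' 60
python3 - <<'E'
from h import *
need([.5876,-.246,.367],-62)
from plant import read_camera
import cv2
w=read_camera("wrist");f=w["frame"][:,:,::-1]
cv2.imwrite("pics/w1.png",f)
for z in (.19,.22):print(proj(w,np.array([.5876,-.246,z])))
E
```

```text
time: 3.77
eef_pos: [0.5876, -0.2466, 0.4141]
tcp_rot: [0.858, -0.513, -0.006, -0.0]
contact_force: [-1.1, 0.8, -1.7]
opening: 0.594
shift mm [-0.  -0.5 47.1] rz 0.3 eef [ 0.5876 -0.2466  0.4141] q6 0.52 z-axis [-0.009  0.006 -1.   ] F [-1.1  0.8 -1.7] M [0.04 0.03 0.05] op 0.594 t 3.7667
[323.4433877  258.21104605]
[323.40366677 281.16029243]
```

View pics/w1.png

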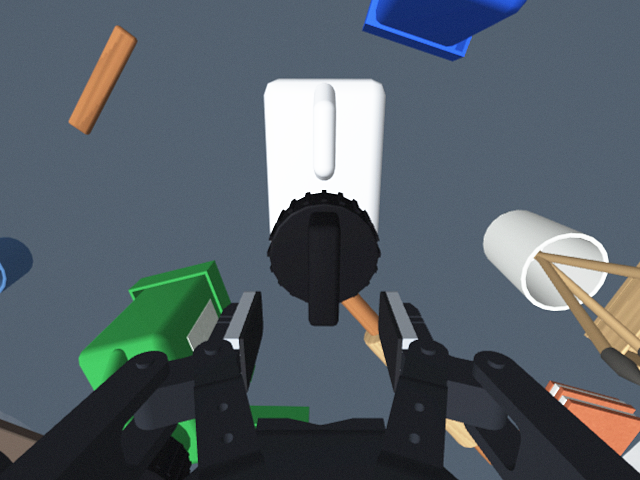

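```bash
python3 - <<'E'
from h import *
from plant import read_camera
import cv2
need([.5876,-.246,.367],-62)
w=read_camera("wrist");f=w["frame"][:,:,::-1]
for u,v,z in ((323,212,.22),(323,325,.22),(323,325,.19),(323,195,.19),(267,250,.19),(380,250,.19)):print(u,v,z,ray(w,u,v,z).round(4))
for d in (-.028,.028):
  b=np.array([np.cos(np.radians(28)),np.sin(np.radians(28))])*d+[.5876,-.246]
  for z in (.19,.22): print(d,z,proj(w,np.r_[b,z]).round(0))
a=f[150:370,180:470].astype(float);a=np.clip(255*(a/255)**.45,0,255).astype(np.uint8)
cv2.imwrite("pics/w2.png",cv2.resize(a,(790,600),interpolation=2))
E
```

```text
shift mm [-0.2  0.1 49.9] rz 0.34 eef [ 0.5881 -0.2463  0.4169] q6 0.52 z-axis [-0.006  0.004 -1.   ] F [0.  0.  0.1] M [ 0.04 -0.03  0.01] op 0.598 t 3.8167
323 212 0.22 [ 0.6195 -0.2291  0.22  ]
323 325 0.22 [ 0.5646 -0.259   0.22  ]
323 325 0.19 [ 0.5476 -0.2682  0.19  ]
323 195 0.19 [ 0.621  -0.2284  0.19  ]
267 250 0.19 [ 0.5765 -0.2152  0.19  ]
380 250 0.19 [ 0.6081 -0.2733  0.19  ]
-0.028 0.19 [322. 300.]
-0.028 0.22 [322. 328.]
0.028 0.19 [323. 212.]
0.028 0.22 [323. 228.]
```

View pics/w2.png

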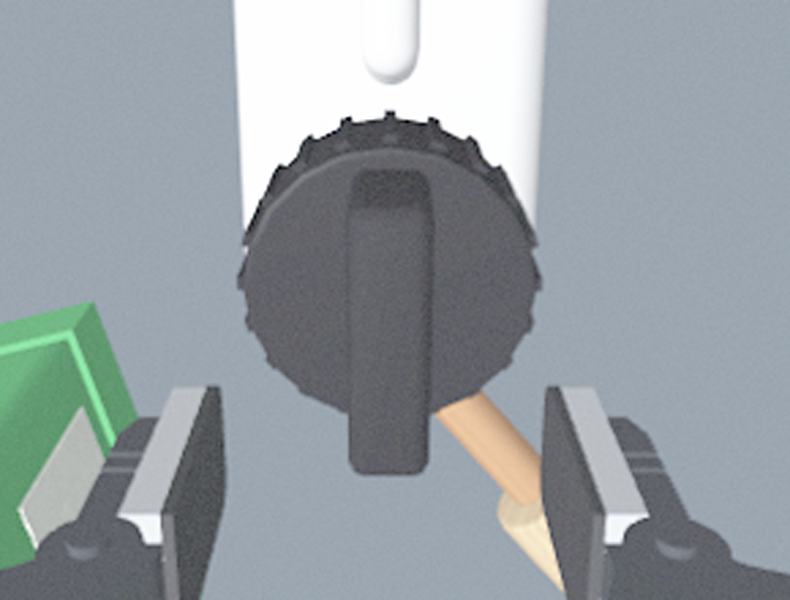

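The close view shows the bar's far end at row 213 (212 predicted), its near top at 324 (328 predicted) and its middle at column 323, so position and yaw agree to about 2 mm. Now I'll descend and grip.

```bash
python3 -m jog '[{"grip":0.4,"x":0,"y":0,"z":20,"rx":0,"ry":0,"rz":0.3},{"grip":0.4,"x":0,"y":0,"z":20,"rx":0,"ry":0,"rz":0},{"grip":0.4,"x":0,"y":0,"z":9,"rx":0,"ry":0,"rz":0},{"grip":0.4,"x":0,"y":0,"z":0,"rx":0,"ry":0,"rz":0},{"grip":1,"x":0,"y":0,"z":0,"rx":0,"ry":0,"rz":0},{"grip":1,"x":0,"y":0,"z":0,"rx":0,"ry":0,"rz":0},{"grip":1,"x":0,"y":0,"z":0,"rx":0,"ry":0,"rz":0},{"grip":1,"x":0,"y":0,"z":0,"rx":0,"ry":0,"rz":0}]' 80
python3 -m jog '[{"grip":1,"x":0,"y":0,"z":0,"rx":0,"ry":0,"rz":0},{"grip":1,"x":0,"y":0,"z":0,"rx":0,"ry":0,"rz":0},{"grip":1,"x":0,"y":0,"z":0,"rx":0,"ry":0,"rz":0},{"grip":1,"x":0,"y":0,"z":0,"rx":0,"ry":0,"rz":0}]' 80
python3 -c "
from h import *
need([.5876,-.246,.358],-62)"
```

```text
time: 4.53
eef_pos: [0.589, -0.246, 0.3743]
tcp_rot: [0.858, -0.514, 0.001, -0.001]
contact_force: [-3.1, 3.5, 5.0]
opening: 0.164
time: 4.87
eef_pos: [0.589, -0.2459, 0.3744]
tcp_rot: [0.858, -0.514, 0.001, -0.0]
contact_force: [-2.7, 2.3, 6.3]
opening: 0.166
shift mm [-0.6  1.2 16.4] rz 0.09 eef [ 0.589  -0.2459  0.3744] q6 0.53 z-axis [ 0.002  0.    -1.   ] F [-2.7  2.3  6.3] M [0.54 0.35 0.01] op 0.166 t 4.8667
```

```bash
python3 -m jog '[{"grip":1,"x":0,"y":0,"z":3,"rx":0,"ry":0,"rz":0},{"grip":1,"x":0,"y":0,"z":3,"rx":0,"ry":0,"rz":0},{"grip":1,"x":0,"y":0,"z":3,"rx":0,"ry":0,"rz":0},{"grip":1,"x":0,"y":0,"z":0,"rx":0,"ry":0,"rz":0},{"grip":1,"x":0,"y":0,"z":0,"rx":0,"ry":0,"rz":0},{"grip":1,"x":0,"y":0,"z":0,"rx":0,"ry":0,"rz":0}]' 80
python3 - <<'E'
from h import *
need([.5876,-.246,.358],-62)
from plant import read_camera
import cv2
f=read_camera("wrist")["frame"][:,:,::-1]
cv2.imwrite("pics/w3.png",f)
E
```

```text
time: 5.37
eef_pos: [0.5891, -0.2459, 0.3676]
tcp_rot: [0.858, -0.514, 0.001, -0.0]
contact_force: [-5.0, 5.6, 12.5]
opening: 0.166
shift mm [-0.6  1.3  9.6] rz 0.09 eef [ 0.5891 -0.2459  0.3676] q6 0.53 z-axis [ 0.002 -0.    -1.   ] F [-5.   5.6 12.5] M [0.87 0.92 0.03] op 0.166 t 5.3667
```

View pics/w3.png

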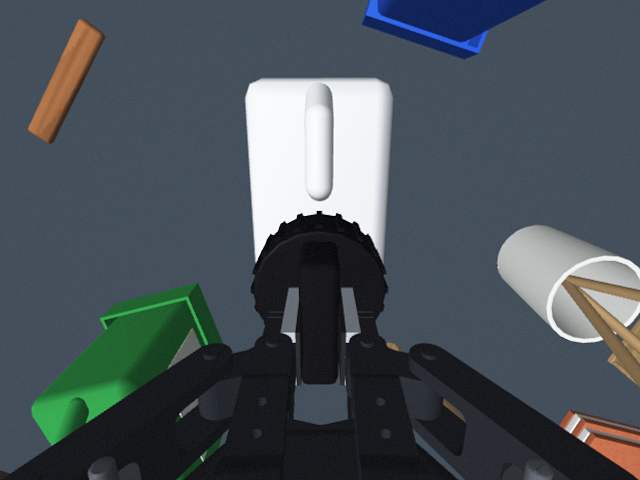

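The bar is firmly between the pads. The cap is about 6 mm down and the force has gone from 6.3 to 12.5 N. I'll push a little further.

```bash
python3 -m jog '[{"grip":1,"x":0,"y":0,"z":3.5,"rx":0,"ry":0,"rz":0},{"grip":1,"x":0,"y":0,"z":0,"rx":0,"ry":0,"rz":0},{"grip":1,"x":0,"y":0,"z":0,"rx":0,"ry":0,"rz":0},{"grip":1,"x":0,"y":0,"z":0,"rx":0,"ry":0,"rz":0}]' 80
python3 -c "
from h import *
need([.5876,-.246,.358],-62)"
```

```text
time: 5.75
eef_pos: [0.5891, -0.2459, 0.3648]
tcp_rot: [0.858, -0.514, 0.001, -0.0]
contact_force: [-6.0, 5.5, 13.2]
opening: 0.165
shift mm [-0.7  1.4  6.8] rz 0.1 eef [ 0.5891 -0.2459  0.3648] q6 0.53 z-axis [ 0.002 -0.    -1.   ] F [-6.   5.5 13.2] M [ 0.96  1.14 -0.01] op 0.165 t 5.75
```

```bash
python3 -m jog '[{"grip":1,"x":-0.7,"y":1,"z":0.5,"rx":0,"ry":0,"rz":0},{"grip":1,"x":0,"y":0,"z":0,"rx":0,"ry":0,"rz":-5},{"grip":1,"x":0,"y":0,"z":0,"rx":0,"ry":0,"rz":-5},{"grip":1,"x":0,"y":0,"z":0,"rx":0,"ry":0,"rz":-5},{"grip":1,"x":0,"y":0,"z":0,"rx":0,"ry":0,"rz":0},{"grip":1,"x":0,"y":0,"z":0,"rx":0,"ry":0,"rz":0}]' 100
python3 - <<'E'
from h import *
need([.5876,-.246,.358],-62)
from plant import read_camera
import cv2
f=read_camera("wrist")["frame"][:,:,::-1]
cv2.imwrite("pics/w4.png",f)
E
```

```text
time: 6.25
eef_pos: [0.5884, -0.2458, 0.3649]
tcp_rot: [0.917, -0.398, 0.003, -0.001]
contact_force: [-3.0, 4.6, 14.6]
opening: 0.157
shift mm [-0.4  0.7  6.9] rz 15.11 eef [ 0.5884 -0.2458  0.3649] q6 0.26 z-axis [ 0.005 -0.001 -1.   ] F [-3.   4.6 14.6] M [0.91 0.62 0.05] op 0.157 t 6.25
```

View pics/w4.png

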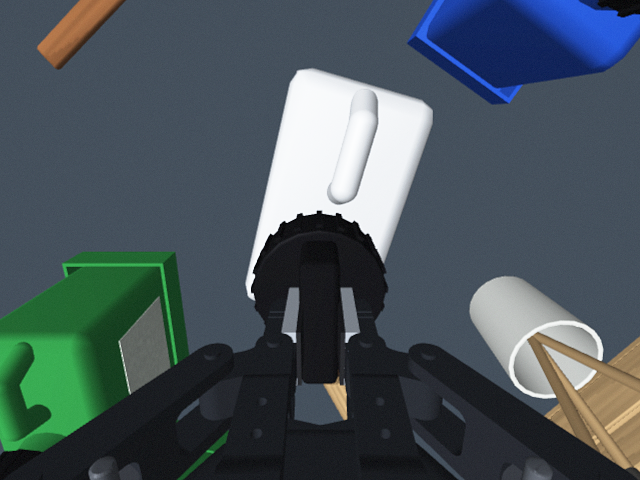

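The cap turns with the tool (15° so far, 0.05 N m, bar still aligned in the jaws), so it is unlocked. I'll carry on to about 71°.

```bash
python3 -m jog '[{"grip":1,"x":0,"y":0,"z":0,"rx":0,"ry":0,"rz":-7},{"grip":1,"x":0,"y":0,"z":0,"rx":0,"ry":0,"rz":-7},{"grip":1,"x":0,"y":0,"z":0,"rx":0,"ry":0,"rz":-7},{"grip":1,"x":0,"y":0,"z":0,"rx":0,"ry":0,"rz":-7},{"grip":1,"x":0,"y":0,"z":0,"rx":0,"ry":0,"rz":-7},{"grip":1,"x":0,"y":0,"z":0,"rx":0,"ry":0,"rz":-7},{"grip":1,"x":0,"y":0,"z":0,"rx":0,"ry":0,"rz":-7},{"grip":1,"x":0,"y":0,"z":0,"rx":0,"ry":0,"rz":-7}]' 100
python3 - <<'E'
from h import *
need([.5876,-.246,.358],-62)
from plant import read_camera
import cv2
f=read_camera("wrist")["frame"][:,:,::-1]
cv2.imwrite("pics/w5.png",f)
E
```

```text
time: 6.97
eef_pos: [0.5885, -0.2457, 0.3649]
tcp_rot: [0.997, 0.082, 0.003, 0.0]
contact_force: [-3.3, 4.8, 14.3]
opening: 0.162
shift mm [-0.9  0.2  6.9] rz 71.4 eef [ 0.5885 -0.2457  0.3649] q6 -0.72 z-axis [ 0.006 -0.    -1.   ] F [-3.3  4.8 14.3] M [ 1.11  0.57 -0.1 ] op 0.162 t 6.9667
```

View pics/w5.png

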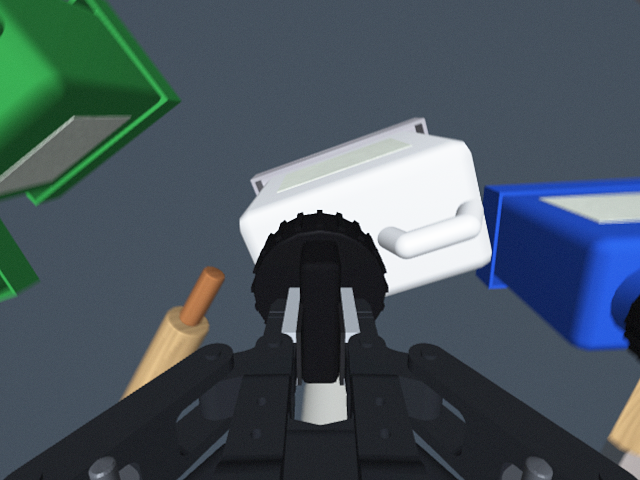

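The cap has followed to about 71° (1.24 rad). Releasing and rising.

```bash
python3 -m jog '[{"grip":0.4,"x":0,"y":0,"z":0,"rx":0,"ry":0,"rz":0},{"grip":0.4,"x":0,"y":0,"z":0,"rx":0,"ry":0,"rz":0},{"grip":0.4,"x":0,"y":0,"z":0,"rx":0,"ry":0,"rz":0},{"grip":0.4,"x":0,"y":0,"z":0,"rx":0,"ry":0,"rz":0},{"grip":0.4,"x":0,"y":0,"z":0,"rx":0,"ry":0,"rz":0},{"grip":0.4,"x":0,"y":0,"z":-15,"rx":0,"ry":0,"rz":0},{"grip":0.4,"x":0,"y":0,"z":-35,"rx":0,"ry":0,"rz":0},{"grip":0.4,"x":0,"y":0,"z":-40,"rx":0,"ry":0,"rz":0}]' 100
python3 -m jog '[{"grip":0.4,"x":0,"y":0,"z":-20,"rx":0,"ry":0,"rz":0},{"grip":0.4,"x":0,"y":0,"z":0,"rx":0,"ry":0,"rz":0},{"grip":0.4,"x":0,"y":0,"z":0,"rx":0,"ry":0,"rz":0}]' 100
python3 - <<'E'
from h import *
need([.5876,-.246,.358],-62)
from plant import read_camera
import cv2
w=read_camera("wrist");f=w["frame"][:,:,::-1]
b=np.array([np.cos(np.radians(99)),np.sin(np.radians(99))])
for h in (0,.012):
  for d in (-.028,.028): print(h,d,proj(w,np.r_[b*d+[.5876,-.246],.22+h]).round(1),proj(w,np.r_[b*d*32/28+[.5876,-.246],.19+h]).round(1))
a=f[150:370,180:470].astype(float);a=np.clip(255*(a/255)**.45,0,255).astype(np.uint8)
cv2.imwrite("pics/w6.png",cv2.resize(a,(790,600),interpolation=2))
E
```

```text
time: 7.68
eef_pos: [0.5871, -0.246, 0.447]
tcp_rot: [0.997, 0.079, -0.002, -0.001]
contact_force: [0.7, -0.1, 0.3]
opening: 0.599
time: 7.93
eef_pos: [0.5876, -0.2462, 0.4717]
tcp_rot: [0.997, 0.079, 0.002, 0.002]
contact_force: [0.1, 0.1, 0.1]
opening: 0.599
shift mm [ -0.4  -0.7 113.7] rz 71.07 eef [ 0.5876 -0.2462  0.4717] q6 -0.71 z-axis [ 0.005 -0.003 -1.   ] F [0.1 0.1 0.1] M [0.03 0.03 0.  ] op 0.599 t 7.9333
0 -0.028 [319.3 281.9] [319.2 269.1]
0 0.028 [319.4 201.6] [319.3 186.1]
0.012 -0.028 [319.3 290.2] [319.2 275.9]
0.012 0.028 [319.4 206.3] [319.3 189.6]
```

View pics/w6.png

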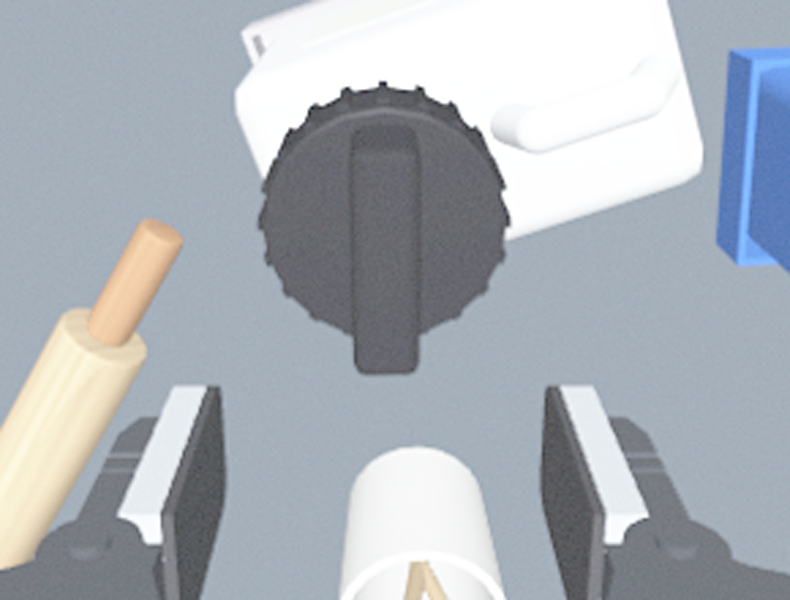

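The bar is turned and free, and the wrist view fits the sprung height better (205.8 and 189.6 measured; 206.3 and 189.6 sprung, 201.6 and 186.1 shut). I'll move the arm clear and cross-check with the fixed cameras.

```bash
python3 -m jog '[{"grip":0.4,"x":0,"y":-40,"z":0,"rx":0,"ry":0,"rz":0},{"grip":0.4,"x":0,"y":-40,"z":0,"rx":0,"ry":0,"rz":0},{"grip":0.4,"x":0,"y":-40,"z":0,"rx":0,"ry":0,"rz":0},{"grip":0.4,"x":0,"y":-40,"z":0,"rx":0,"ry":0,"rz":0},{"grip":0.4,"x":0,"y":-40,"z":0,"rx":0,"ry":0,"rz":0},{"grip":0.4,"x":0,"y":-40,"z":0,"rx":0,"ry":0,"rz":0},{"grip":0.4,"x":0,"y":0,"z":0,"rx":0,"ry":0,"rz":0},{"grip":0.4,"x":0,"y":0,"z":0,"rx":0,"ry":0,"rz":0}]' 100
python3 - <<'E'
from plant import read_camera
import cv2,numpy as np
from h import *
out=[]
need([.5876,-.246,.358],-62)
for n,(u,v) in dict(top=(424,200),scene=(318,310)).items():
    c=read_camera(n);f=c["frame"];f0=cv2.imread(f"pics/{n}0.png")[:,:,::-1]
    for g in (f0,f):
        m=(g.max(2)<60).astype(np.uint8)
        m2=np.zeros_like(m);m2[v-25:v+25,u-25:u+25]=m[v-25:v+25,u-25:u+25]
        cs,_=cv2.findContours(m2,0,2);k=max(cs,key=cv2.contourArea)
        M=cv2.moments(k);print(n,round(M['m10']/M['m00'],2),round(M['m01']/M['m00'],2),M['m00'])
        a=g[v-37:v+38,u-50:u+50,::-1].astype(float)
        out.append(cv2.resize(np.clip(255*(a/255)**.5,0,255).astype(np.uint8),(400,300),interpolation=2))
    for h in (0,.012): print(" expect",proj(c,np.array([.5876,-.246,.18+h])).round(2))
cv2.imwrite("pics/fin.png",np.vstack([np.hstack(out[:2]),np.hstack(out[2:])]))
E
```

```text
time: 8.65
eef_pos: [0.549, -0.0072, 0.4666]
tcp_rot: [0.997, 0.081, -0.002, -0.0]
contact_force: [0.1, 0.2, -0.7]
opening: 0.604
shift mm [-2.000e-01  2.419e+02  1.084e+02] rz 71.29 eef [ 0.549  -0.0072  0.4666] q6 -0.36 z-axis [-0.003  0.    -1.   ] F [ 0.1  0.2 -0.7] M [ 0.04  0.03 -0.01] op 0.604 t 8.65
top 423.1 199.25 663.5
top 424.01 198.54 679.0
 expect [423.45 199.13]
 expect [424.24 198.38]
scene 317.35 310.3 503.0
scene 317.28 309.44 518.5
 expect [317.1  310.08]
 expect [317.02 309.2 ]
```

View pics/fin.png

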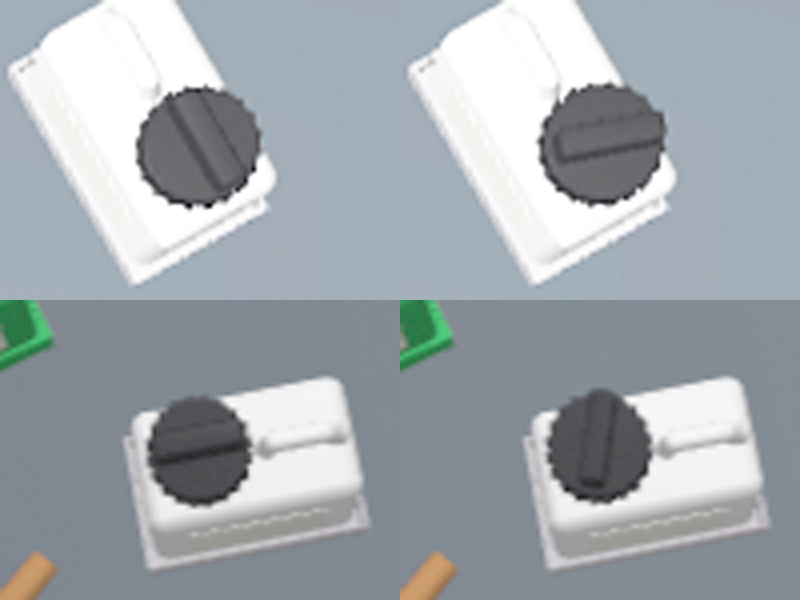

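In both fixed views the cap shifted by what a 12 mm rise predicts: top (+0.91, -0.71) px against (+0.79, -0.75), and scene (-0.07, -0.86) px against (-0.08, -0.88). The bar is turned about 71°, so I'm handing in.

```bash
python3 -c "
from plant import sign_off
print(sign_off())"
```

```text
the job is handed in; nothing more can be done
None
```

The white rectangular jug's cap is open, and the job was handed in at about 8.8 s of robot time. I gripped the bar, pushed the cap down about 9.6 mm, turned it anticlockwise about 71° (1.24 rad) and let go. I then moved the arm clear.

- **Height:** both fixed cameras show the cap shifted by what a 12 mm rise predicts, to about 0.1 px.
- **Turn:** both views also show the bar turned. The 71° itself comes from the gripper angle.
- **Contact:** the arm was away from everything, with the measured force below about 1 N.
- **Disagreements:** the push force read 13–14.6 N, slightly under the expected 15 N. In the wrist view the near end of the bar sat about 3 px short of the sprung prediction. It was 4 px short before the push too, so I take that as a position offset.
- **Round jug:** the arm passed over it with about 8 cm to spare. I did not re-measure its cap afterwards.

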